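Refit the dose knob of the laundry dosing unit and hold it pressed to prime the pump

TASK

The dose knob has come off the laundry dosing unit and its pump has to be primed. First turn the round vent cap on the unit's tank anticlockwise to its open stop so that the tank can breathe; then turn the loose knob so that its D-shaped bore matches the flat of the pump shaft, push it fully home on the shaft, and prime by pressing the knob down as far as it goes. Finish while still holding the knob pressed in, and leave the other things on the worktop where they are.

Things in the scene. Friction and masses are not known exactly. Their poses are not given: they have to be found in the camera images.
- dosing_unit: Laundry dosing unit fixed to the worktop: low housing 150 (x) x 270 (y) x 70 mm high, white tank at its left (+y), grey pump head at its right (-y), two hose barbs 20 mm out at the back (+x). Origin: centre of its underside; front looks to its -x. On its flat top stand the vent cap at (0, +78) mm and the pump shaft at (0, -78) mm of its own axes.
- vent_cap (a joint): Angle of the round black ribbed screw cap on the tank (43 mm diameter, 26 mm high), rad: grows as it turns anticlockwise seen from above; 0 closed, 1.5 the open stop. Captive on its thread: it rises 1.6 mm per rad, turns stiffly (0.12 N m) and stays where it is left. It starts nearly closed.
- vent_cap_top (a point): Centre of the vent cap's top face, about 104 mm above the worktop when closed; the ribbed side reaches 26 mm down from it, and the tank's flat top lies 34 mm below it. z up; it turns with the cap, whose raised index line lies on its -x side.
- dose_knob: Loose black dose knob, standing right way up on the worktop. Round base 50 mm diameter, 18 mm high; across its top a straight grip bar 42 mm long (along its x), 12 mm wide (y), from 18 to 38 mm above the underside. Origin: centre of the underside; z up. The end of the bar on its -x side carries the pointer line. About 45 g.
- knob_bore (a point): Mouth of the knob's D-shaped bore, on its axis, 3 mm above its underside, axes as the knob's; the bore opens downward, is 12.5 mm deep, of radius 9.75 mm, with its flat 2.75 mm from the axis on the knob's -x side (the pointer's side).
- shaft_seat (a point): Point on the pump shaft's axis where the knob's origin comes when the knob is fully home; 76 mm above the worktop while unpressed. Its axes turn with the shaft: z up, the shaft's flat lies on its -x side, so the knob fits when both have the same yaw (within about 0.1 rad). A 30 mm steel collar 3 mm above this point carries the knob's hub; a small nib on it marks the flat's side.
- shaft_end (a point): Upper end of the pump shaft, on its axis, 15 mm above shaft_seat. The shaft is smooth steel, D section, 18 mm diameter with its flat 2 mm from the axis; its last 2.5 mm taper (round side by 1.4 mm, flat by 0.8 mm). It turns only stiffly (0.15 N m).
- prime_press (a joint): How far the shaft is pushed down, m: 0 at rest, 0.005 fully pressed (the stop). A spring carries it: it yields from 6 N and needs 10 N at the stop; it comes up again as soon as it is let go.
- keys_1: bystander: bunch of keys, 110 x 121 x 8 mm, origin at the centre of its underside
- pegs_4: bystander: white clothes peg, 72 mm long along its y, origin at the centre of its underside
- pegs_5: bystander: wooden clothes peg, 72 mm long along its y, origin at the centre of its underside
- tape_1: bystander: roll of tape, 58 mm across, 19 mm high, origin at the centre of its underside
- bottle_2: bystander: small brown dropper bottle, 33 mm across, 102 mm high, origin at the centre of its underside
There are look-alikes about, which are no part of the job. Leave any orange or yellow look-alike of the dose_knob alone.

How it is judged:
By the outcome, as a careful person would: the job done as asked, in the order asked, and still so for the second after the job is handed in, while the arm keeps its last pose, push and grip.
It also fails if it takes over 54 s, if anything falls off the work surface, if the arm or the gripper's body presses on something with over 40 N, if the wrist force passes 120 N, or if a joint passes its speed limit or range.

ROBOT

A 6-joint arm with a two-finger parallel gripper is mounted at the origin on a cart in front of the work surface, level with it; the furniture and walls round the work are solid. World frame = base frame: x ahead of the robot, y to its left, z up, the work surface at z = 0. Lengths are in m, angles in degrees, forces in N, time in s.
With the tool pointing down it reaches from about 0.275 to 0.825 m from the base axis. Payload 5.2 kg.
Tool frame: the origin (TCP) lies midway between the tips of the shut fingers; the grasp point (between the pads) lies 19 mm behind it; z points along the fingers, y is the line along which they close (so a half turn about z gives the same grasp; the last joint's range is limited). The gripper opens to 93 mm and grips with 3 to 60 N. Pads are 15 mm wide; open, the fingers measure 128 mm over their backs; the gripper's body (75 mm by 188 mm) begins 65 mm behind the grasp point.
Start: joints at [-87.021, 14.817, 87.949, -0, 77.235, -11.62], TCP at [0.139, -0.532, 0.219] pointing down, gripper open.
Joint ranges: [-179.93, 179.93], [-52.35, 119.4], [10.71, 147.94], [-69.91, 249.91], [12.55, 155.21], [-178.61, 178.61]. Speed limits (degrees/s): [147.25, 147.25, 180, 180, 180, 180].

INTERFACE

Orientations are given as a 3x3 rotation matrix whose columns are the frame's x, y, z axes.
In Python, from workcell import bot, imaging gives the robot as it stands.
- The arm moves only by the tool apply_moves, never from a script. Its argument "series" is a list of rows, each a list of 5 numbers: the shift along the tool's x, y, z in units of 50 mm (1.0 is 50 mm), then the turn about the tool's z in units of 10 degrees (1.0 is 10 degrees), then the closure in counts, from 0 (fully open) to 255 (shut). In form: [[tx, ty, tz, twist, grip], ...]. A call has 1 to 8 rows; each row shifts and turns the commanded pose from where the row before left it, along the tool's axes as they then stand; what a row does not reach is not made up. A row lasts 1/8 s, in which the tool goes at most 62.5 mm and 10.7 degrees, less where a joint would pass 70% of its speed; a pose out of reach is approached as far as the arm can. A call is refused whole if a number of a shift passes 1 or a number of a turn 1, either way. A call with a gripper value outside its range is refused whole. The fingers move at their own pace and stop on an object; "force" is the grip in N (left out, the last holds). Time passes only in rows, so rows that do not move let the fingers close. It gives the time, the measured TCP pose, the force, the opening and the grip force at its end, in the units of the state.
- bot.get_obs(): the state, without advancing time (a new reading comes with each control period).
- imaging.capture(name): name is "scene" or "top"; returns a dict with "pixels" (384x512x3 uint8, red, green, blue), "range_z" (384x512 float32, m along the optical axis (not along the pixel's ray), 0 where there is no reading), "camera_matrix" (3x3 intrinsics, pixels), "R" (3x3) and "t" (3): a world point X has camera coordinates R X + t. Camera axes: x right, y down, z forward; pixel columns grow to the right and rows downward; lengths in m; the calibration is good to about 2 mm. A picture is of the moment at which its call begins.
- bot.sign_off(): hands the job in; it is judged then, once.
The state is a dict: "time": time; "q": joint angles; "joint_vel": joint speeds; "tau": joint torques, N m; "tool_pos": TCP position; "tool_rot": TCP orientation; "force": force on the tool from outside, world axes, zero at the start; "wrist_torque": the same for the moment, N m; "gripper_width": finger opening in m; "gripper_force": force on a finger pad.
Only numpy, scipy, OpenCV 4.12 (cv2) and the standard library are available. Lean on these libraries where they do the work, as an engineer would, in place of code of your own. Each camera call takes 0.05 s, during which the arm holds its last target. There are 200 camera calls.

## Working session

There is one attempt and no reset: what is moved stays moved. The work goes in short steps, Python scripts to look and compute and a tool call to move; the robot and the scene stay as the last step left them, time stands still between calls to the robot, and variables do not carry over. Pictures are saved under pics/ and viewed, at most 10 in all, crops included, and the job is handed in when it is done.

Besides the shell and the picture viewer there is one more tool, called after "Request:" by a JSON object that holds its "method" and its "body", one argument or row to a line. apply_moves: Moves the arm, as the interface text tells. Its arguments: {"type":"object","properties":{"series":{"type":"array"},"force":{"type":"number"}},"required":["series"]}

```bash
mkdir -p pics; cat > h.py <<'E'
import numpy as np, cv2
from workcell import bot, imaging
def cap(n):
    c=imaging.capture(n); np.savez(f'{n}.npz',**c); return c
def pts(c):
    K=c['camera_matrix'];z=c['range_z'];v,u=np.mgrid[:z.shape[0],:z.shape[1]]
    P=np.stack([(u-K[0,2])/K[0,0]*z,(v-K[1,2])/K[1,1]*z,z],-1)
    return (P-c['t'])@c['R']
def ray(c,u,v,h):
    d=c['R'].T@np.linalg.solve(c['camera_matrix'],[u,v,1.]);o=-c['R'].T@c['t']
    return o+d*(h-o[2])/d[2]
def proj(c,X):
    p=c['camera_matrix']@(c['R']@np.array(X)+c['t']);return p[:2]/p[2]
E
python3 - <<'E'
from h import *
for n in('scene','top'):
    c=cap(n);cv2.imwrite(f'pics/{n}0.png',cv2.resize(c['pixels'][:,:,::-1],(768,576),interpolation=cv2.INTER_CUBIC))
    print(n,-c['R'].T@c['t'],c['R'][2],c['camera_matrix'][0,0])
print(bot.get_obs())
E
```

```text
scene [-0.43997413  0.57256592  0.72522954] [ 0.73171775 -0.47362801 -0.490169  ] 365.0310768062143
top [ 0.41147311 -0.0455837   1.39452691] [ 0.0829223   0.00519409 -0.99654248] 386.3118810287582
{'time': 0.1, 'q': array([-8.70212104e+01,  1.48545514e+01,  8.80045282e+01, -2.88567272e-05,
        7.72347003e+01, -1.16212644e+01]), 'joint_vel': array([ 0.1687055 , -0.07826553, -0.18083466, -0.02063908, -0.05787336,
        0.01050583]), 'tau': array([ 9.98801770e-04, -4.38211870e+01, -2.84640402e+01,  7.19089410e-02,
        3.62649013e-02, -5.86937654e-05]), 'tool_pos': array([ 0.13861952, -0.53173739,  0.2179078 ]), 'tool_rot': array([[ 9.67708919e-01,  2.52070309e-01, -8.55472882e-05],
       [ 2.52070109e-01, -9.67707595e-01,  1.63453153e-03],
       [ 3.29232107e-04, -1.60331465e-03, -9.99998660e-01]]), 'force': array([0.6766845 , 0.33785872, 0.45147103]), 'wrist_torque': array([ 0.04030297, -0.01531824,  0.00612679]), 'gripper_force': 0.0, 'gripper_width': 0.09280408177379448}
```

View pics/scene0.png

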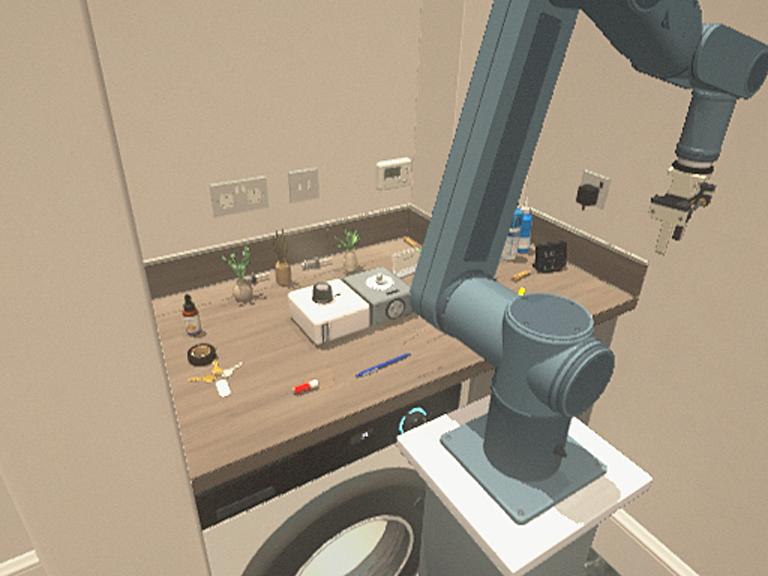

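View pics/top0.png

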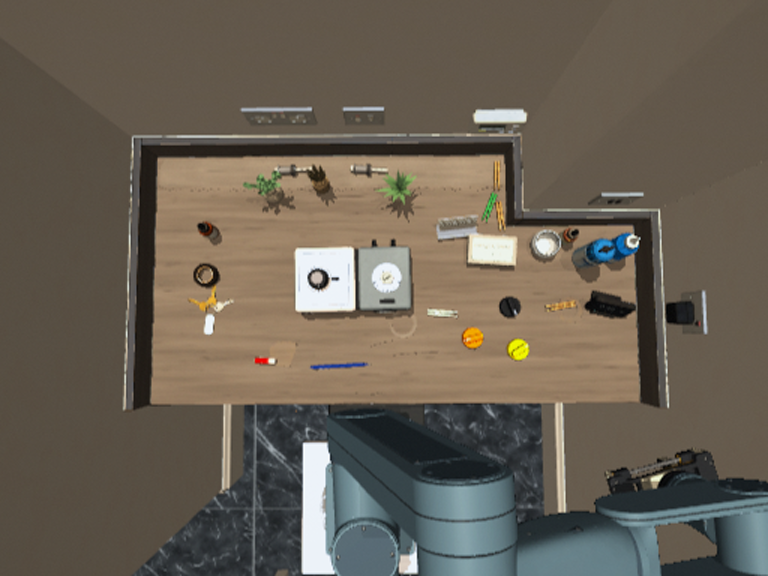

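The overhead picture shows the unit at (354,279), with the vent cap at (319,279) and the shaft at (386,279). Knob candidates:
- black (509,307)
- orange (473,338)
- yellow (518,349)
- black vent cap (319,279)
- black plug (683,312)

The black one at (509,307) fits the description. I'll check it in a close crop.

```bash
python3 - <<'E'
from h import *
c=dict(np.load('top.npz'));im=c['pixels'][:,:,::-1]
def crop(u,v,r,s):return cv2.resize(im[v-r:v+r,u-r:u+r],(s,s),interpolation=cv2.INTER_CUBIC)
a=[crop(339,205,14,390),crop(212,186,16,390)];b=[crop(257,186,18,390)]
g=np.hstack([cv2.resize(x,(266,266)) for x in a+b]);
cv2.imwrite('pics/crop1.png',cv2.resize(g,(798,266)))
print(ray(c,339.3,204.7,.038),ray(c,212.7,186,.104),ray(c,257.5,185.5,.091))
P=pts(c)
# unit top corners
hm=P[...,2]
m=((abs(hm-.07)<.008)).astype(np.uint8);m[:, :190]=0;m[:,280:]=0;m[:150]=0;m[230:]=0
ct,_=cv2.findContours(m,cv2.RETR_EXTERNAL,cv2.CHAIN_APPROX_NONE);ct=max(ct,key=cv2.contourArea)
r=cv2.minAreaRect(ct);print(r);bx=cv2.boxPoints(r);print([ray(c,u,v,.07).round(4) for u,v in bx],ray(c,*r[0],.07))
for (u,v,rr,lo,hi) in((339,205,14,.008,.06),(212,186,14,.085,.12),(257,186,14,.082,.12)):
    S=P[v-rr:v+rr,u-rr:u+rr].reshape(-1,3);S=S[(S[:,2]>lo)&(S[:,2]<hi)];print(len(S),S.mean(0),S.min(0),S.max(0))
E
```

```text
[ 0.46426715 -0.32888702  0.038     ] [0.52652686 0.10782868 0.104     ] [ 0.52859762 -0.04248853  0.091     ]
((234.5, 186.5), (43.0, 77.0), 90.0)
[array([0.6028, 0.17  , 0.07  ]), array([ 0.6014, -0.0964,  0.07  ]), array([ 0.4528, -0.0951,  0.07  ]), array([0.4541, 0.1688, 0.07  ])] [0.52743981 0.03676151 0.07      ]
151 [ 0.46544    -0.33359071  0.023365  ] [ 0.4425664  -0.37757128  0.00825778] [ 0.48943952 -0.31176424  0.04431541]
135 [0.52841008 0.11357656 0.10288593] [0.50718144 0.09174322 0.08772276] [0.55118622 0.13445804 0.1105308 ]
17 [ 0.53311615 -0.04120932  0.08873931] [ 0.52413855 -0.05440238  0.0829982 ] [ 0.54082216 -0.03054614  0.09398513]
```

View pics/crop1.png

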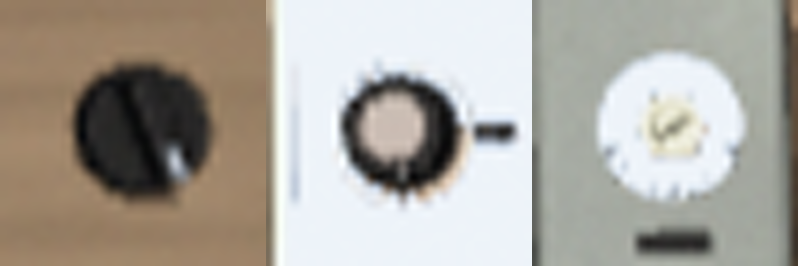

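The crop confirms the black knob with a bar and a white pointer at its lower right. The cap's index points down (-x). The shaft's flat needs more zoom.

```bash
python3 - <<'E'
from h import *
out=[]
for n,pl in(('top',[(.465,-.331,.038),(.527,-.041,.085)]),('scene',[(.465,-.331,.038),(.527,-.041,.085)])):
    c=dict(np.load(f'{n}.npz'))
    # average several frames to cut noise
    im=np.mean([cap(n)['pixels'].astype(float) for _ in range(4)],0)
    for X in pl:
        u,v=proj(c,X);print(n,u,v)
        r=11;M=np.float32([[1,0,u-r],[0,1,v-r]])
        s=380/(2*r);A=np.float32([[s,0,-(u-r)*s],[0,s,-(v-r)*s]])
        g=cv2.warpAffine(im.astype(np.float32),A,(380,290),flags=cv2.INTER_CUBIC)
        lo,hi=np.percentile(g,[1,99]);g=np.clip((g-lo)/(hi-lo)*255,0,255)
        out.append(g[:,:,::-1].astype(np.uint8))
cv2.imwrite('pics/crop2.png',np.vstack([np.hstack(out[:2]),np.hstack(out[2:])]))
E
```

```text
top 339.8984601300042 204.4880428143162
top 257.06986469604004 186.12763607800605
scene 324.6546695852648 185.44457707067113
scene 253.48106210357318 186.0529638317416
```

View pics/crop2.png

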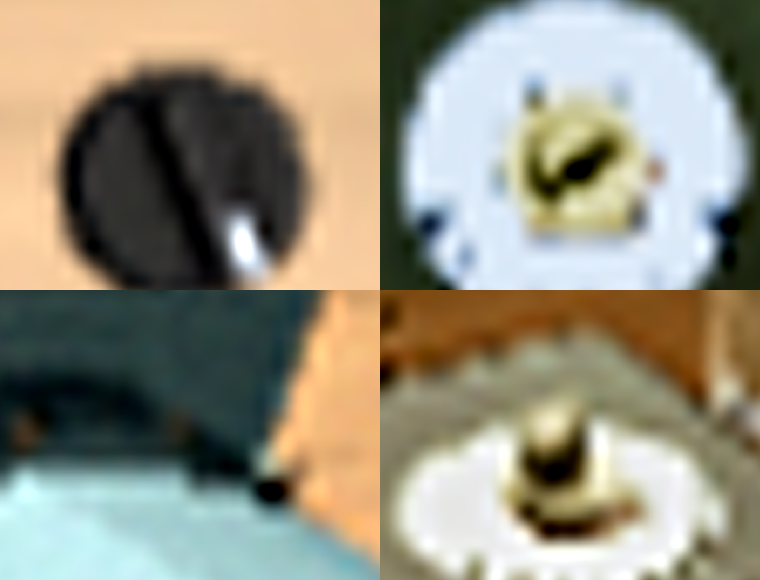

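```bash
python3 - <<'E'
from h import *
t=dict(np.load('top.npz'));s=dict(np.load('scene.npz'));k=22/380
def T(x,y,h): return ray(t,257.07-11+x*k,186.13-11+y*k,h).round(4)
def S(x,y,h): return ray(s,253.48-11+x*k,186.05-11+y*k,h).round(4)
def N(x,y,h): return ray(t,339.90-11+x*k,204.49-11+y*k,h).round(4)
print('shaft axis top: stroke ends',T(165,190,.091),T(232,147,.091),'collar L/R/T/B',T(130,165,.079),T(262,165,.079),T(200,90,.079),T(200,235,.079))
print('nib cand top',T(275,170,.079),T(260,215,.079),T(155,95,.079),T(240,95,.079))
print('nib scene',S(250,220,.079),'collar L/R/B',S(120,200,.079),S(235,205,.079),S(185,240,.079),'shafttop',S(185,125,.091))
print('knob ptr',N(240,225,.038),N(262,268,.038),'circle L R T',N(60,180,.018),N(308,180,.018),N(185,65,.018),'bar edge',N(145,95,.038),N(210,260,.038))
E
```

```text
shaft axis top: stroke ends [ 0.5265 -0.0361  0.091 ] [ 0.5349 -0.0493  0.091 ] collar L/R/T/B [ 0.5326 -0.0291  0.079 ] [ 0.5324 -0.0553  0.079 ] [ 0.5474 -0.0431  0.079 ] [ 0.5186 -0.0429  0.079 ]
nib cand top [ 0.5314 -0.0578  0.079 ] [ 0.5225 -0.0548  0.079 ] [ 0.5465 -0.0341  0.079 ] [ 0.5464 -0.051   0.079 ]
nib scene [ 0.519  -0.0509  0.079 ] collar L/R/B [ 0.5397 -0.0317  0.079 ] [ 0.526  -0.0516  0.079 ] [ 0.5185 -0.0347  0.079 ] shafttop [ 0.5423 -0.049   0.091 ]
knob ptr [ 0.4578 -0.341   0.038 ] [ 0.4491 -0.3452  0.038 ] circle L R T [ 0.468  -0.3085  0.018 ] [ 0.4677 -0.3595  0.018 ] [ 0.4916 -0.3348  0.018 ] bar edge [ 0.4843 -0.3223  0.038 ] [ 0.4508 -0.3347  0.038 ]
```

```bash
python3 - <<'E'
from h import *
def fit(c,X,r,maskf,h):
    u0,v0=[int(round(a)) for a in proj(c,X)];k=8
    g=cv2.resize(c['pixels'][v0-r:v0+r+1,u0-r:u0+r+1].astype(np.float32),None,fx=k,fy=k,interpolation=cv2.INTER_CUBIC)
    m=maskf(g).astype(np.uint8);m=cv2.morphologyEx(m,cv2.MORPH_CLOSE,np.ones((41,41)))
    ct=[q for q in cv2.findContours(m,cv2.RETR_EXTERNAL,cv2.CHAIN_APPROX_NONE)[0]]
    q=max(ct,key=cv2.contourArea)[:,0].astype(float)
    uv=(q+.5)/k-.5+[u0-r,v0-r]
    W=np.array([ray(c,*a,h)[:2] for a in uv]);(cx,cy),rad=cv2.minEnclosingCircle((W*1e3).astype(np.float32))
    # least-squares circle
    A=np.c_[2*W,np.ones(len(W))];s=np.linalg.lstsq(A,(W**2).sum(1),rcond=None)[0]
    return s[:2].round(4),round(float(np.sqrt(s[2]+s[:2]@s[:2])),4),(round(cx),round(cy),round(rad,1)),W.min(0).round(4),W.max(0).round(4)
lum=lambda g:g.mean(-1)
t=dict(np.load('top.npz'));s=dict(np.load('scene.npz'))
print('disc top',fit(t,(.53,-.042,.07),13,lambda g:lum(g)>200,.071))
print('disc scene',fit(s,(.53,-.042,.07),13,lambda g:lum(g)>200,.071))
print('captop top',fit(t,(.528,.113,.104),9,lambda g:(lum(g)<225)&(lum(g)>110)&(g[...,0]>g[...,2]+8),.104))
print('cap black top',fit(t,(.528,.113,.104),11,lambda g:lum(g)<130,.1))
print('cap black scene',fit(s,(.528,.113,.104),14,lambda g:lum(g)<110,.1))
print('knob',fit(t,(.467,-.333,.02),12,lambda g:lum(g)<85,.018))
print(t['pixels'][180:192,212],s['pixels'][180:200:2,214].tolist())
E
```

```text
disc top (array([ 0.5358, -0.0415]), 0.0347, (538, -41, 38.7), array([ 0.4992, -0.0762]), array([ 0.5752, -0.0078]))
disc scene (array([ 0.5388, -0.0568]), 0.0557, (536, -54, 71.4), array([ 0.4681, -0.1178]), array([ 0.602 , -0.0092]))
captop top (array([0.5195, 0.1058]), 0.0227, (520, 106, 27.6), array([0.4947, 0.0818]), array([0.5445, 0.1276]))
cap black top (array([0.5282, 0.1084]), 0.0247, (530, 105, 30.2), array([0.5031, 0.0755]), array([0.5517, 0.1353]))
cap black scene (array([0.5128, 0.1223]), 0.0318, (518, 124, 44.2), array([0.4741, 0.0885]), array([0.5602, 0.1505]))
knob (array([ 0.4666, -0.3333]), 0.0255, (466, -334, 26.8), array([ 0.4406, -0.3594]), array([ 0.4914, -0.3078]))
[[ 66  63  60]
 [149 140 132]
 [201 188 178]
 [201 188 179]
 [203 189 179]
 [202 188 179]
 [203 188 179]
 [201 187 178]
 [172 159 151]
 [114 106 101]
 [110 107 104]
 [ 82  83  84]] [[206, 180, 149], [180, 155, 125], [189, 164, 134], [194, 166, 134], [153, 135, 111], [223, 207, 188], [209, 192, 173], [80, 76, 66], [85, 81, 68], [84, 80, 70]]
```

Request:
{"method": "apply_moves", "body": {
  "series": [
    [0.4,-0.4,0,0,0],
    [0.75,-0.75,0,0,0],
    [0.8,-0.78,0,0,0],
    [0.8,-0.78,0,0,0],
    [0.8,-0.78,0,0,0],
    [0.8,-0.78,0,0,0],
    [0.8,-0.78,0,0,0],
    [0.8,-0.78,0,0,0]
  ]
}}

```text
time: 1.5
tool_pos: [0.3538, -0.1737, 0.219]
tool_rot: [[0.968, 0.252, 0.001], [0.252, -0.968, -0.001], [0.001, 0.001, -1.0]]
force: [0.7, -0.5, 0.0]
gripper_width: 0.093
gripper_force: 0.0
```

Request:
{"method": "apply_moves", "body": {
  "series": [
    [0.8,-0.78,0,0,0],
    [0.8,-0.78,0,0,0],
    [0.8,-0.78,0,0,0],
    [0.8,-0.78,0,0,0],
    [0.8,-0.78,0,0,0],
    [0.5,-0.5,0,0,0],
    [0,0,0,0,0],
    [0,0,0,0,0]
  ]
}}

```text
time: 2.5
tool_pos: [0.5149, 0.094, 0.2184]
tool_rot: [[0.968, 0.252, -0.001], [0.252, -0.968, -0.0], [-0.001, 0.0, -1.0]]
force: [-0.7, -0.2, -0.7]
gripper_width: 0.0929
gripper_force: 0.0
```

Request:
{"method": "apply_moves", "body": {
  "series": [
    [0.39,-0.31,0.3,0,0],
    [0,0,0.8,0,0],
    [0,0,0.6,0,0],
    [0,0,0,0,0],
    [0,0,0,0,0]
  ]
}}

```text
time: 3.12
tool_pos: [0.531, 0.1135, 0.135]
tool_rot: [[0.968, 0.251, 0.002], [0.251, -0.968, -0.0], [0.002, 0.001, -1.0]]
force: [0.2, 0.2, 0.5]
gripper_width: 0.093
gripper_force: 0.0
```

```bash
python3 - <<'E'
from h import *
print(bot.get_obs()['tool_pos'])
out=[]
for n,X,r in(('scene',(.530,.114,.11),26),('scene',(.4665,-.3335,.02),16),('scene',(.531,-.042,.085),11)):
    c=cap(n);u,v=proj(c,X);print(u,v);s=380/2/r
    A=np.float32([[s,0,-(u-r)*s],[0,s,-(v-r)*s]])
    out.append(cv2.warpAffine(c['pixels'],A,(380,380),flags=cv2.INTER_CUBIC)[:,:,::-1])
cv2.imwrite('pics/c3.png',cv2.resize(np.hstack(out),(798,266)))
E
```

```text
[0.53099487 0.1134983  0.13504502]
213.9982256015889 190.2690373332177
324.34638676216355 189.1215979555306
253.13382930286954 185.51430378131332
```

View pics/c3.png

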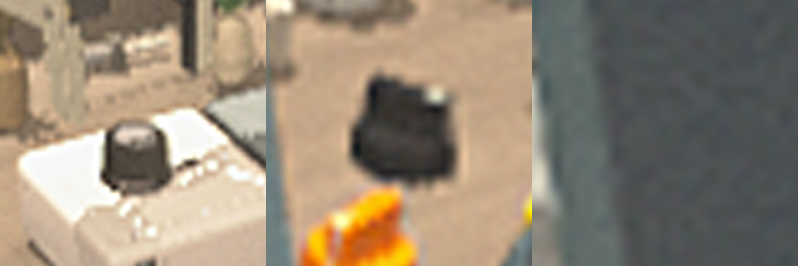

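```bash
python3 - <<'E'
from h import *
c=dict(np.load('scene.npz'))
k=32/266
f=lambda x,y,h:ray(c,324.35-16+x*k,189.12-16+y*k,h).round(4)
a,b=f(106,80,.038),f(177,92,.038);p=f(169,95,.038);print(a,b,p,np.degrees(np.arctan2(*(a-b)[[1,0]])))
print(f(88,145,.009),f(190,150,.009))
print([proj(c,np.array([.4665+np.cos(t)*.021,-.3335+np.sin(t)*.021,.038])) .round(1)for t in np.radians([25+180,37+180,50+180])])
print(proj(c,[.4665,-.3335,.038]))
c=dict(np.load('top.npz'))
print([proj(c,np.array([.4665+np.cos(t)*.019,-.3335+np.sin(t)*.019,.038])).round(1)for t in np.radians([25+180,37+180,50+180])])
g=c['pixels'].mean(-1)[196:216,329:351];print(g.astype(int))
E
```

```text
[ 0.4888 -0.3335  0.038 ] [ 0.463  -0.3552  0.038 ] [ 0.4627 -0.3498  0.038 ] 40.06669702990928
[ 0.4825 -0.3209  0.009 ] [ 0.4545 -0.3605  0.009 ]
[array([329.9, 186.7]), array([330.2, 186.2]), array([330.3, 185.6])]
[324.88284001 185.12911922]
[array([343., 209.]), array([344. , 208.4]), array([344.8, 207.5])]
[[128 129 130 129 129 130 131 131 130 130 130 130 130 130 130 128 128 130
  127 127 129 127]
 [131 130 130 131 130 132 131 129 106 104 101 100 103 117 129 128 128 128
  128 128 128 129]
 [129 131 131 131 130 128 105  92  52  50  41  44  46  82 100 108 129 129
  129 128 128 128]
 [128 127 128 127 126 100  46  25  25  23  35  40  32  41  41  60 108 127
  126 128 124 126]
 [121 122 122 122 103  39  29  36  15  15  45  40  38  35  40  41  62 106
  124 124 122 122]
 [124 124 123 121  59  18  39  39  26  11  40  41  37  32  38  39  46  78
  123 124 124 123]
 [128 128 128 118  25  31  40  40  33  10  22  46  38  40  33  39  41  72
  124 125 126 124]
 [130 130 130 102  12  36  39  39  36  21  14  47  40  36  27  39  38  53
  113 125 126 126]
 [133 132 130 100  15  43  40  40  38  27 
[... 374 characters left out ...]
7  19  13  69 192  98  46 104
  132 133 132 131]
 [132 133 132 131 129  87  36  27  36  40  38  29  13  43 122 132  99 134
  133 132 133 133]
 [132 132 133 132 133 130  93  35  25  35  30  28  23  36  87 122 135 135
  134 134 131 132]
 [131 131 133 132 133 130 128  95  85  55  51  54  57  63 101 134 135 135
  135 134 132 129]
 [131 130 131 130 130 130 130 131 129 105 105 105 106 105 109 134 134 134
  135 135 133 132]
 [127 127 127 126 127 128 127 129 129 129 130 129 129 130 131 131 132 131
  131 131 131 131]
 [122 124 124 124 124 124 124 125 127 128 127 125 128 128 128 128 129 128
  127 128 128 127]
 [122 122 123 123 123 122 122 122 124 123 124 123 124 126 125 126 125 126
  126 127 125 126]]
```

Request:
{"method": "apply_moves", "body": {
  "series": [
    [0,0,0.5,0,0],
    [0,0,0.6,0,60],
    [0,0,0.03,0,150],
    [0,0,0,0,255],
    [0,0,0,0,255],
    [0,0,0,0,255],
    [0,0,0,0,255]
  ],
  "force": 30
}}

```text
time: 4.15
tool_pos: [0.5308, 0.1143, 0.0779]
tool_rot: [[0.968, 0.252, 0.001], [0.252, -0.968, -0.0], [0.001, 0.001, -1.0]]
force: [-0.5, -0.7, 3.1]
gripper_width: 0.0421
gripper_force: 30.0
```

Request:
{"method": "apply_moves", "body": {
  "series": [
    [0,0,-0.003,-0.5,255],
    [0,0,-0.0056,-1,255],
    [0,0,-0.0056,-1,255],
    [0,0,-0.0056,-1,255],
    [0,0,-0.0056,-1,255],
    [0,0,-0.0056,-1,255],
    [0,0,-0.0056,-1,255],
    [0,0,0,0,255]
  ]
}}

```text
time: 5.15
tool_pos: [0.5311, 0.1141, 0.0797]
tool_rot: [[0.182, 0.983, 0.002], [0.983, -0.182, -0.0], [-0.0, 0.002, -1.0]]
force: [0.3, -1.9, 3.7]
gripper_width: 0.0423
gripper_force: 30.0
```

```bash
python3 - <<'E'
from h import *
o=bot.get_obs();print(o['wrist_torque'],o['force'],o['tau'][5],o['gripper_width'],o['q'])
E
```

```text
[-0.37134975 -0.0934428   0.11756783] [ 0.3178167  -1.92676359  3.68227234] -0.8652746491134167 0.04228854376625575 [ 3.70091390e-01  2.17125556e+01  9.94101295e+01 -3.19588137e-02
  5.87802751e+01  1.08655072e+01]
```

Request:
{"method": "apply_moves", "body": {
  "series": [
    [0,0,-0.0056,-1,255],
    [0,0,-0.0056,-0.8,255],
    [0,0,0,0,255]
  ]
}}

```text
time: 5.52
tool_pos: [0.5311, 0.1146, 0.0799]
tool_rot: [[-0.127, 0.992, 0.002], [0.992, 0.127, 0.001], [0.001, 0.002, -1.0]]
force: [1.8, 0.8, 4.0]
gripper_width: 0.0422
gripper_force: 30.0
```

```bash
python3 - <<'E'
from h import *
o=bot.get_obs();print(o['wrist_torque'],o['force'],o['tau'][5],o['gripper_width'])
E
```

```text
[ 0.13112163 -0.35349592 -0.41207171] [1.82162978 0.76693509 3.99447151] -1.1672957986593246 0.04218353848935436
```

Request:
{"method": "apply_moves", "body": {
  "series": [
    [0,0,0,-0.3,255],
    [0,0,0,0,255]
  ]
}}

```text
time: 5.78
tool_pos: [0.5313, 0.1137, 0.0799]
tool_rot: [[-0.179, 0.984, 0.002], [0.984, 0.179, -0.001], [-0.001, 0.002, -1.0]]
force: [1.6, -4.0, 2.9]
gripper_width: 0.0427
gripper_force: 30.0
```

```bash
python3 - <<'E'
from h import *
o=bot.get_obs();print(o['wrist_torque'],o['force'],o['q'][5])
E
```

```text
[-0.72152514 -0.58098225 -0.46621159] [ 1.63453957 -4.04889391  2.90483493] -9.937785083097925
```

Request:
{"method": "apply_moves", "body": {
  "series": [
    [0,0,0,0,0],
    [0,0,0,0,0],
    [0,0,0,0,0],
    [0,0,-0.5,0,0],
    [0,0,-0.9,0,0],
    [0,0,-0.7,1,0],
    [0,0,0,1,0],
    [0,0,0,1,0]
  ]
}}

```text
time: 6.78
tool_pos: [0.5303, 0.1145, 0.1851]
tool_rot: [[0.338, 0.941, 0.001], [0.941, -0.338, 0.0], [0.0, 0.001, -1.0]]
force: [0.5, -0.7, 0.8]
gripper_width: 0.0931
gripper_force: 0.0
```

Request:
{"method": "apply_moves", "body": {
  "series": [
    [0,0,0,1,0],
    [0,0,0,1,0],
    [0,0,0,1,0],
    [0,0,0,1,0],
    [0,0,0,0.9,0],
    [0,0,0,0,0]
  ]
}}

```text
time: 7.52
tool_pos: [0.53, 0.1145, 0.1843]
tool_rot: [[0.929, 0.369, -0.001], [0.369, -0.929, 0.0], [-0.001, -0.0, -1.0]]
force: [-0.7, -0.2, -0.0]
gripper_width: 0.0932
gripper_force: 0.0
```

Request:
{"method": "apply_moves", "body": {
  "series": [
    [-0.29,0.5,0,0,0],
    [-0.56,0.98,0,0,0],
    [-0.56,0.98,0,0,0],
    [-0.56,0.98,0,0,60],
    [-0.56,0.98,0,0,90],
    [-0.56,0.98,0,0,90],
    [-0.56,0.98,0,0,90],
    [-0.56,0.98,0,0,90]
  ]
}}

```text
time: 8.52
tool_pos: [0.4695, -0.3069, 0.1845]
tool_rot: [[0.928, 0.371, 0.0], [0.371, -0.928, 0.0], [0.0, -0.0, -1.0]]
force: [0.8, 0.3, -0.7]
gripper_width: 0.0603
gripper_force: 0.0
```

Request:
{"method": "apply_moves", "body": {
  "series": [
    [-0.28,0.5,0,0,90],
    [0,0,0.5,0,90],
    [0,0,0.7,0,90],
    [0,0,0.4,0,90],
    [0,0,0,0,90],
    [0,0,0,0,90]
  ]
}}

```text
time: 9.28
tool_pos: [0.4667, -0.334, 0.1054]
tool_rot: [[0.929, 0.369, 0.001], [0.369, -0.929, -0.001], [0.0, 0.001, -1.0]]
force: [0.6, 0.8, -0.8]
gripper_width: 0.0604
gripper_force: 0.0
```

```bash
python3 - <<'E'
from h import *
print(bot.get_obs()['tool_pos'],bot.get_obs()['gripper_width'])
out=[]
for n,X,r in(('scene',(.4665,-.334,.04),18),('top',(.530,.114,.11),11),('top',(.531,-.042,.085),11)):
    c=cap(n);u,v=proj(c,X);s=380/2/r
    A=np.float32([[s,0,-(u-r)*s],[0,s,-(v-r)*s]])
    out.append(cv2.warpAffine(c['pixels'],A,(380,380),flags=cv2.INTER_CUBIC)[:,:,::-1])
cv2.imwrite('pics/c4.png',cv2.resize(np.hstack(out),(798,266)))
E
```

```text
[ 0.46668959 -0.3340259   0.10537129] 0.060402734603367945
```

View pics/c4.png

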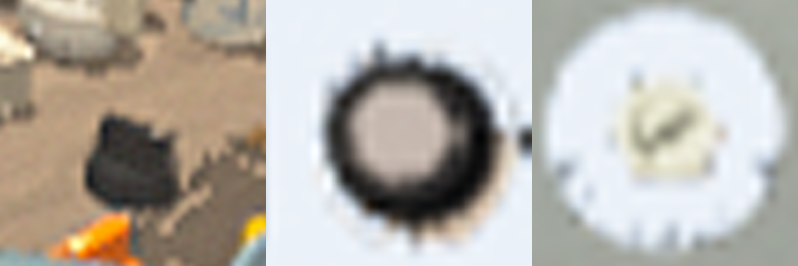

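Request:
{"method": "apply_moves", "body": {
  "series": [
    [0,0,0.7,0,90],
    [0,0,0.6,0,90],
    [0,0,0.4,0,90],
    [0,0,0,0,180],
    [0,0,0,0,255],
    [0,0,0,0,255],
    [0,0,0,0,255],
    [0,0,0,0,255]
  ],
  "force": 30
}}

```text
time: 10.42
tool_pos: [0.4665, -0.3339, 0.02]
tool_rot: [[0.93, 0.368, 0.001], [0.368, -0.93, -0.001], [0.0, 0.001, -1.0]]
force: [0.0, -0.1, -0.9]
gripper_width: 0.0148
gripper_force: 0.1
```

Request:
{"method": "apply_moves", "body": {
  "series": [
    [0,0,0,0,255],
    [0,0,0,0,255]
  ]
}}

```text
time: 10.68
tool_pos: [0.4664, -0.3339, 0.0199]
tool_rot: [[0.93, 0.368, 0.0], [0.368, -0.93, -0.001], [0.0, 0.001, -1.0]]
force: [-0.4, -0.9, 3.1]
gripper_width: 0.0116
gripper_force: 30.0
```

Request:
{"method": "apply_moves", "body": {
  "series": [
    [0,0,-0.3,0,255],
    [0,0,-0.8,0,255],
    [0,0,-0.9,0,255],
    [0,0,-0.8,0,255],
    [0.3,-0.46,0,0,255],
    [0.6,-0.9,0,0,255],
    [0.6,-0.9,0,0,255],
    [0.6,-0.9,0,0,255]
  ]
}}

```text
time: 11.68
tool_pos: [0.5058, -0.1466, 0.1604]
tool_rot: [[0.93, 0.368, 0.001], [0.368, -0.93, -0.0], [0.001, 0.0, -1.0]]
force: [0.0, -0.5, -0.2]
gripper_width: 0.0118
gripper_force: 30.0
```

Request:
{"method": "apply_moves", "body": {
  "series": [
    [0.6,-0.9,0,0,255],
    [0.45,-0.6,0,0,255],
    [0.2,-0.3,0,0,255],
    [0,0,0,0,255],
    [0,0,0,0,255]
  ]
}}

```text
time: 12.3
tool_pos: [0.5305, -0.0427, 0.1596]
tool_rot: [[0.93, 0.367, -0.0], [0.367, -0.93, -0.001], [-0.0, 0.0, -1.0]]
force: [0.7, -0.3, -0.9]
gripper_width: 0.0117
gripper_force: 30.0
```

```bash
python3 - <<'E'
from h import *
o=bot.get_obs();p=o['tool_pos'];print(p,o['gripper_width'],o['force'],o['wrist_torque'])
out=[]
for n,r in(('scene',22),('top',22)):
    c=cap(n);u,v=proj(c,p+[0,0,-.03]);print(n,u,v);s=380/2/r
    A=np.float32([[s,0,-(u-r)*s],[0,s,-(v-r)*s]])
    out.append(cv2.warpAffine(c['pixels'],A,(380,380),flags=cv2.INTER_CUBIC)[:,:,::-1])
cv2.imwrite('pics/c5.png',np.hstack(out))
E
```

```text
[ 0.53053767 -0.04268114  0.15959454] 0.011692799867508753 [ 0.72477247 -0.32036654 -0.8774999 ] [-0.02505665 -0.03888487 -0.01359748]
scene 253.63102123348582 174.53302136258046
top 257.52259588959646 183.8620307461813
```

View pics/c5.png

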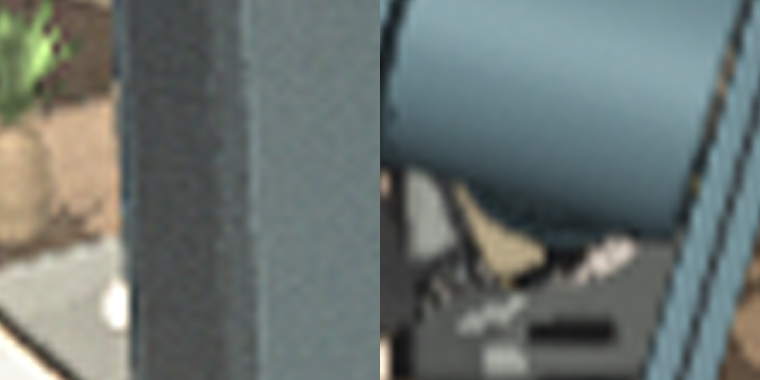

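Request:
{"method": "apply_moves", "body": {
  "series": [
    [0,0,0,-0.67,255],
    [0,0,0,-0.67,255],
    [0.024,0,0.4,0,255],
    [0,0,0.4,0,255],
    [0,0,0.14,0,255],
    [0,0,0.04,0,255],
    [0,0,0.04,0,255],
    [0,0,0,0,255]
  ]
}}

```text
time: 13.4
tool_pos: [0.532, -0.0409, 0.109]
tool_rot: [[0.819, 0.573, 0.001], [0.573, -0.819, -0.0], [0.001, 0.001, -1.0]]
force: [-1.2, -0.3, -0.5]
gripper_width: 0.0114
gripper_force: 30.0
```

Request:
{"method": "apply_moves", "body": {
  "series": [
    [0,0,0.02,0,255],
    [0,0,0.02,0,255],
    [0,0,0.02,0,255],
    [0,0,0,0,255]
  ]
}}

```text
time: 13.9
tool_pos: [0.5322, -0.041, 0.1058]
tool_rot: [[0.819, 0.574, 0.001], [0.574, -0.819, -0.0], [0.001, 0.001, -1.0]]
force: [2.2, -0.3, -0.2]
gripper_width: 0.0117
gripper_force: 30.0
```

Request:
{"method": "apply_moves", "body": {
  "series": [
    [0,0,0.02,0,255],
    [0,0,0.02,0,255],
    [0,0,0.02,0,255],
    [0,0,0,0,255]
  ]
}}

```text
time: 14.4
tool_pos: [0.5325, -0.0412, 0.1027]
tool_rot: [[0.819, 0.574, 0.002], [0.574, -0.819, -0.001], [0.001, 0.002, -1.0]]
force: [4.3, -3.3, -0.5]
gripper_width: 0.0114
gripper_force: 30.0
```

```bash
python3 - <<'E'
from h import *
o=bot.get_obs();print(o['force'],o['wrist_torque'])
E
```

```text
[ 4.28994216 -3.2720403  -0.45765547] [-6.27707438e-01 -9.54567382e-01  3.85802133e-04]
```

Request:
{"method": "apply_moves", "body": {
  "series": [
    [0,0.02,0,0,255],
    [0,0,0.02,0,255],
    [0,0,0.02,0,255],
    [0,0,0.02,0,255],
    [0,0,0.02,0,255],
    [0,0,0,0,255]
  ]
}}

```text
time: 15.15
tool_pos: [0.5325, -0.0416, 0.0985]
tool_rot: [[0.819, 0.574, 0.0], [0.574, -0.819, -0.0], [0.0, 0.0, -1.0]]
force: [4.7, -1.7, -0.4]
gripper_width: 0.0116
gripper_force: 30.0
```

```bash
python3 - <<'E'
from h import *
o=bot.get_obs();print(o['force'],o['wrist_torque'])
E
```

```text
[ 4.74272511 -1.68726764 -0.41391492] [-0.36488144 -0.96526686  0.01195975]
```

Request:
{"method": "apply_moves", "body": {
  "series": [
    [0.01,0.01,0.02,0,255],
    [0,0,0.02,0,255],
    [0,0,0.02,0,255],
    [0,0,0.02,0,255],
    [0,0,0,0,255]
  ]
}}

```text
time: 15.78
tool_pos: [0.5327, -0.0416, 0.0948]
tool_rot: [[0.819, 0.574, -0.0], [0.574, -0.819, 0.0], [-0.0, -0.0, -1.0]]
force: [1.0, -1.3, 5.8]
gripper_width: 0.0121
gripper_force: 30.0
```

Request:
{"method": "apply_moves", "body": {
  "series": [
    [0,0,0.02,0,255],
    [0,0,0.02,0,255],
    [0,0,0,0,255]
  ]
}}

```text
time: 16.15
tool_pos: [0.5327, -0.0416, 0.093]
tool_rot: [[0.819, 0.574, -0.0], [0.574, -0.819, 0.0], [-0.0, -0.0, -1.0]]
force: [0.1, -0.5, 6.3]
gripper_width: 0.0119
gripper_force: 30.0
```

Request:
{"method": "apply_moves", "body": {
  "series": [
    [0,0,0.02,0,255],
    [0,0,0.02,0,255],
    [0,0,0.02,0,255],
    [0,0,0,0,255]
  ]
}}

```text
time: 16.65
tool_pos: [0.5327, -0.0416, 0.0906]
tool_rot: [[0.819, 0.574, 0.0], [0.574, -0.819, -0.0], [-0.0, 0.0, -1.0]]
force: [-1.5, -0.3, 10.6]
gripper_width: 0.0116
gripper_force: 30.0
```

Request:
{"method": "apply_moves", "body": {
  "series": [
    [0,0,0.02,0,255],
    [0,0,0.02,0,255],
    [0,0,0,0,255]
  ]
}}

```text
time: 17.02
tool_pos: [0.5329, -0.0416, 0.0905]
tool_rot: [[0.819, 0.574, 0.001], [0.574, -0.819, -0.001], [0.001, 0.001, -1.0]]
force: [-6.3, 0.6, 24.9]
gripper_width: 0.0116
gripper_force: 30.0
```

Request:
{"method": "apply_moves", "body": {
  "series": [
    [-0.005,0,0,0,255],
    [0,0,0,0,255],
    [0,0,0,0,255],
    [0,0,0,0,255],
    [0,0,0,0,255],
    [0,0,0,0,255]
  ]
}}

```text
time: 17.77
tool_pos: [0.5328, -0.0417, 0.0905]
tool_rot: [[0.819, 0.574, 0.001], [0.574, -0.819, -0.0], [0.001, 0.001, -1.0]]
force: [-5.1, 0.8, 23.4]
gripper_width: 0.0123
gripper_force: 30.0
```

```bash
python3 - <<'E'
from h import *
out=[]
for n,X,r in(('scene',(.53,.03,.09),40),('top',(.53,.03,.09),40)):
    c=cap(n);u,v=proj(c,X);s=380/2/r
    A=np.float32([[s,0,-(u-r)*s],[0,s,-(v-r)*s]])
    out.append(cv2.warpAffine(c['pixels'],A,(380,380),flags=cv2.INTER_CUBIC)[:,:,::-1])
cv2.imwrite('pics/c6.png',np.hstack(out))
o=bot.get_obs();print(o['tool_pos'],o['force'],o['wrist_torque'])
E
```

```text
[ 0.53283617 -0.04164342  0.09049306] [-4.15104114  0.91353758 23.50444109] [0.24125171 0.90824926 0.00237916]
```

View pics/c6.png

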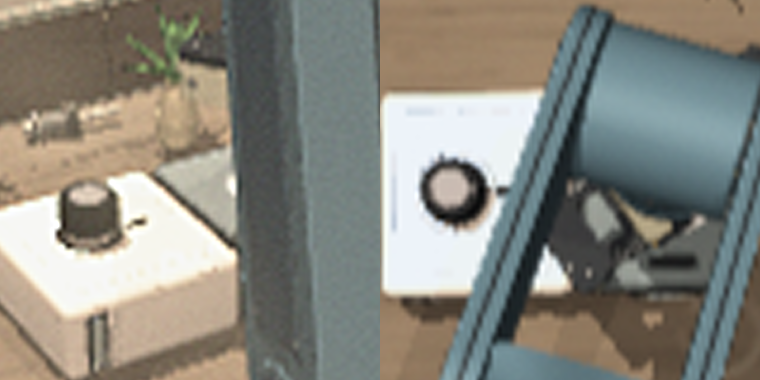

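The picture shows the vent cap still open and untouched at (455,190), with the arm holding the knob down. The knob went in freely and seated at the expected height. It then followed the spring to a hard stop, so I'm handing the job in.

```bash
python3 -c "
from workcell import bot
print(bot.sign_off())"
```

```text
the job is handed in; nothing more can be done
None
```

I turned the vent cap anticlockwise to its open stop, then pushed the black dose knob home on the shaft and handed the job in at about 18 s with it held at the priming stop (about 23 N); the arm hid the knob there, so seating is judged from height and force, and I took no final picture of the other items.

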